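Unpack a power module and pile its separator plates

ROBOT

A 6-joint arm with a two-finger parallel gripper is mounted at the origin on the work surface. World frame = base frame: x ahead of the robot, y to its left, z up, the work surface at z = 0. Lengths are in m, angles in rad, forces in N, time in s.
With the tool pointing down it reaches from about 0.375 to 0.9 m from the base axis. Payload 3.1 kg.
Tool frame: the origin (TCP) lies at the very end of the fingers, on their centre line; the grasp point (between the pads) lies 19 mm behind it (manip.hold_point_z is the distance from the TCP to the grasp point, in m); y points along the fingers, z is the direction in which the jaws open and shut, and the axes are right-handed (so a half turn about y gives the same grasp; the last joint's range is limited). The gripper opens to 85 mm and grips with 20 to 120 N. Pads are 22 mm wide; open, the fingers measure 114 mm over their backs; the gripper's body (76 mm by 85 mm) begins 54 mm behind the grasp point. The pads swing forward as they close: fully open they stand 13 mm farther back than shut.
Start: joints at [-1.389, 0.527, 1.433, -0, 1.181, -0.178], TCP at [0.22, -0.585, 0.231] pointing down, gripper open.
Joint ranges: [-3.08, 3.08], [-0.75, 2.2], [0.22, 2.44], [-1.43, 4.57], [0, 2.65], [-2.85, 2.85]. Speed limits (rad/s): [2.79, 2.79, 3.14, 3.14, 3.14, 3.14].

INTERFACE

Orientations are given as a unit quaternion [x, y, z, w].
In Python, from station import manip, eyes, workorder gives the robot as it stands. The module is installed in compiled form; this text tells all that it offers.
- The arm moves only by the shell command python3 -m jog 'ROWS' [OPENING] [FORCE]. ROWS is JSON, a list of rows, each a list of 2 entries, a list of its own where there are three numbers: the shift along the tool's x, y, z in cm, then the turn about the tool's y in rad. A call has 1 to 20 rows; each row is the pose to reach, as a shift and turn from the pose commanded when the call began, along the tool's axes at that moment; what a row does not reach only later rows make up. A row lasts 1/12 s, in which the tool goes at most 41.7 mm and 7.16 degrees, less where a joint would pass 70% of its speed; a pose out of reach is approached as far as the arm can. A call with a gripper value outside its range is refused whole. OPENING is the finger opening in cm, from 0 to 8.54, set as the call begins (- or left out, the last holds). The fingers move at their own pace and stop on an object; FORCE is the grip in N (left out, the last holds). Time passes only in rows, so rows that repeat a pose let the fingers close. It gives the time, the measured TCP pose, the force and the opening at its end, in the units of the state.
- manip.sense(): the state, without advancing time (a new reading comes with each control period).
- eyes.snapshot(name): name is "scene" or "top" or "wrist"; returns a dict with "frame" (420x560x3 uint8, red, green, blue), "vfov" (degrees; the focal length in pixels is half the picture's height over the tangent of half this angle, whatever the lens; pixels are square), "cx", "cy" (the principal point, pixels), "rvec" (rotation vector, rad) and "tvec" (3), from world to camera coordinates, as OpenCV has them. Camera axes: x right, y down, z forward; pixel columns grow to the right and rows downward; lengths in m; the calibration is good to about 2 mm. The wrist camera is an equidistant fisheye: a pixel r from the principal point sees the ray r / f radians off the axis. A picture is of the moment at which its call begins. There is no depth.
- workorder.sign_off(): hands the job in, once; it reports no verdict.
The state is a dict: "t": time; "q": joint angles; "qd": joint speeds; "tau": joint torques, N m; "tcp_pos": TCP position; "tool_rot": TCP orientation; "force": force on the tool from outside, world axes, zero at the start; "ft_torque": the same for the moment, N m; "finger_gap": opening from 0.0 (shut) to 1.0 (fully open).
Only numpy, scipy, OpenCV 4.12 (cv2) and the standard library are available. Lean on these libraries where they do the work, as an engineer would, in place of code of your own. Each camera call takes 0.05 s, during which the arm holds its last target. There are 200 camera calls.

TASK

Unpack the power module from the black transit tray: pile its two grey separator plates squarely on the plate that already lies in the blue return tray, and carry the module level and set it flat in the work holder, fully down between the stops, either way round. Set things down, do not drop them, and leave the other things on the bench where they are.

Things in the scene. Friction and masses are not known exactly. Their poses are not given: they have to be found in the camera images.
- transit_tray: black shallow tray, fixed to the bench, 220 mm (its x) by 150 mm (its y), rim 10 mm high, floor 4 mm above the bench. Origin: centre of its underside, on the bench. The stack stands about in its middle: lower separator plate on the tray's floor, power module on it, upper separator plate on the module (top of the stack 48 mm above the bench).
- return_tray: blue shallow tray, fixed to the bench, same make and sizes as the transit tray. Origin: centre of its underside, on the bench. One separator plate lies in it, the start of the pile.
- holder: work holder of a dispensing machine, fixed to the bench: white base 250 mm (its x) by 150 mm (its y), flat grey metal plate on top, 40 mm above the bench, with eight black stops on it. At its -x end a black handwheel, 62 mm across, reaches to 166 mm from the centre and 67 mm above the bench. Origin: centre of the underside, on the bench.
- holder_seat (a point): middle of the 157 mm (x) by 67 mm (y) place between the stops, on the grey plate, 40 mm above the bench: the module's origin comes here. Axes of the holder. Stops: two per end (y = +-21 mm), two per long side (x = +-60 mm); 10 mm high, with lips sloping outwards to 19 mm that guide the module in from up to 8 mm off. The middle 100 mm of the long sides is free for fingers.
- module: power module: black plastic block with an aluminium base, copper terminals at both ends and a white label on top; 152 mm (its x) by 62 mm (its y) by 20 mm high, about 0.35 kg. The long sides are upright and flat to 17 mm height; the raised lid (100 by 54 mm) ends at 20 mm. Origin: centre of its underside, z up.
- plate_upper: grey ribbed plastic separator plate, 160 mm (its x) by 64 mm (its y) by 12 mm thick, about 0.11 kg, rigid, flat sides; at the start it lies on top of the module. Origin: centre of its underside, z up.
- plate_lower: separator plate of the same kind and size; at the start it lies under the module on the floor of the transit tray. Origin: centre of its underside, z up.
- plate_pile: separator plate of the same kind and size, lying in the blue return tray: the two others are piled on it, in either order. Origin: centre of its underside, z up; its top is 12 mm higher.
- screwdriver: screwdriver lying on the bench, 190 mm long; bystander. Its x runs along it.
- cartridge: amber dispensing cartridge with a red piston, lying, 140 mm long, 26 mm thick; bystander. Its x runs along it.
- tape_roll: roll of amber tape lying flat, 96 mm across, 24 mm high; bystander. Origin: centre of its underside.
- wash_bottle: white bottle with a blue cap, 68 mm across, 170 mm tall; bystander. Origin: centre of its underside.
- pendant: white hand-held control pendant with keys and a red stop button, lying, 105 by 190 by 26 mm (button to 38 mm); bystander. Origin: centre of its underside.
- heat_sink: finned aluminium heat sink, 120 by 75 by 38 mm; bystander. Origin: centre of its underside.
- parts_bin: orange open bin with screws, 150 by 100 by 60 mm; bystander. Origin: centre of its underside.
Not all that is in view belongs to the job. Leave any pink look-alike of the plate_upper alone.

How it is judged:
At the end, for the whole second after the job is handed in: Both plates lie flat on the plate in the return tray, each within 15 mm and 8 degrees of it, in either order; it lies flat on the tray floor. The module lies flat on the holder plate between the stops, within 6 mm of the middle (3 mm in height), aligned, either way round. All at rest (horizontal distance between each of plate_upper, plate_lower and plate_pile below 0.015 m and angle between the x axis of each of plate_upper, plate_lower and the x axis of plate_pile, either way round below 0.15 rad and angle between each of plate_upper, plate_lower, plate_pile's own z axis and vertical below 0.05 rad and z of plate_upper in the frame of plate_pile between 0.009 and 0.028 m and linear speed of each of plate_upper, plate_lower, module below 0.02 m/s and z of plate_lower in the frame of plate_pile between 0.009 and 0.028 m and z of plate_pile in the frame of return_tray between 0.001 and 0.007 m and x of module in the frame of holder_seat between -0.006 and 0.006 m and y of module in the frame of holder_seat between -0.006 and 0.006 m and z of module in the frame of holder_seat between -0.003 and 0.003 m and angle between module's own z axis and vertical below 0.04 rad and angle between the x axis of module and the x axis of holder, either way round below 0.08 rad); the robot touches nothing.
It fails at once if one of the bystanders is pushed more than 30 mm from its place (distance of any of screwdriver, cartridge, tape_roll, wash_bottle, pendant, heat_sink, parts_bin from where it was at the start of the episode above 0.03 m).
It fails at once if the module is tipped by more than 30 degrees (angle between module's own z axis and vertical above 0.52 rad).
It fails at once if the module or a separator plate is dropped (falls about 20 mm or more, out of the fingers) ((contact force between the fingers and plate_upper below 0.05 N and linear speed of plate_upper above 0.6 m/s) or (contact force between the fingers and plate_lower below 0.05 N and linear speed of plate_lower above 0.6 m/s) or (contact force between the fingers and module below 0.05 N and linear speed of module above 0.6 m/s)).
It also fails if it takes over 72 s, if anything falls off the work surface, if the arm or the gripper's body presses on something with over 40 N, if the wrist force passes 120 N, or if a joint passes its speed limit or range.

## Working session

There is one attempt and no reset: what is moved stays moved. The work goes in short steps, Python scripts to look and compute and a shell command to move; the robot and the scene stay as the last step left them, time stands still between calls to the robot, and variables do not carry over. Pictures are saved under pics/ and viewed, about 8 in all and at most 12, crops included, and the job is handed in when it is done.

```bash
mkdir -p pics; cat > h.py <<'E'
import numpy as np, cv2
from station import manip, eyes
from scipy.spatial.transform import Rotation as R
def snap(n,f=None):
    s=eyes.snapshot(n)
    if f: cv2.imwrite('pics/'+f,s['frame'][:,:,::-1])
    return s
def cast(s,uv,z,fish=False):
    f=s['frame'].shape[0]/2/np.tan(np.radians(s['vfov'])/2)
    uv=np.atleast_2d(np.array(uv,float)); d=(uv-[s['cx'],s['cy']])/f
    if fish:
        r=np.linalg.norm(d,axis=1,keepdims=True); v=np.hstack([d/np.maximum(r,1e-9)*np.sin(r),np.cos(r)])
    else: v=np.hstack([d,np.ones((len(d),1))])
    M=R.from_rotvec(np.ravel(s['rvec'])).as_matrix(); c=-M.T@np.ravel(s['tvec']); w=v@M
    return c+w*((z-c[2])/w[:,2:])
def st():
    s=manip.sense(); print('t',s['t'],'tcp',np.round(s['tcp_pos'],4),'F',np.round(s['force'],1),'gap',round(float(s['finger_gap']),3)); print(np.round(R.from_quat(s['tool_rot']).as_matrix(),3).tolist()); return s
E
python3 - <<'E'
from h import *
import pickle
st()
d={n:snap(n,n+'.png') for n in('top','scene','wrist')}
pickle.dump(d,open('d.pkl','wb'))
a=d['top']['frame'];b=d['scene']['frame']
print([ (n,s['vfov'],s['cx'],s['cy']) for n,s in d.items()])
E
```

```text
t 0.0 tcp [ 0.2199 -0.5843  0.2303] F [ 0.1 -0.7 -0.5] gap 1.0
[[-0.936, -0.0, 0.352], [-0.352, 0.002, -0.936], [-0.0, -1.0, -0.002]]
[('top', 57.99972490091659, 276.0422371575277, 214.28883174497017), ('scene', 48.057186540621444, 270.43849204188484, 204.01442262289027), ('wrist', 65.70646984690485, 275.6567122041041, 206.0064126900454)]
```

View pics/top.png

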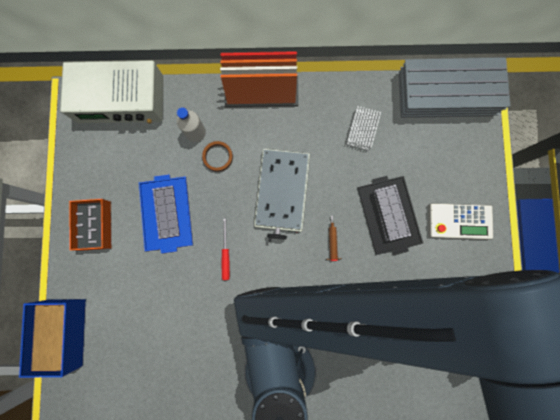

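View pics/scene.png

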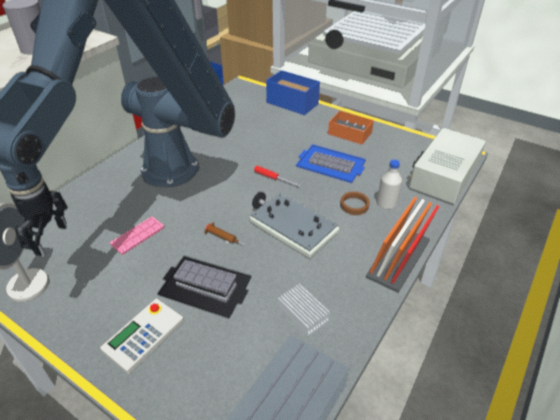

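Candidates for the upper plate:
- The grey ribbed plate on the black tray, top (393,210) / scene (205,278).
- The pile plate in the blue tray, top (165,212), which is the target pile.
- The pink look-alike, scene (137,235), to be left alone.
- The heat sink, top (365,128), a bystander.

I choose the plate in the black tray.

```bash
python3 - <<'E'
from h import *
import pickle
s=pickle.load(open('d.pkl','rb'))['top'];a=s['frame']
hsv=cv2.cvtColor(a,cv2.COLOR_RGB2HSV);g=a.max(2)
def rect(mask,roi,z,name,k=5):
    x0,y0,x1,y1=roi;m=np.zeros_like(mask);m[y0:y1,x0:x1]=mask[y0:y1,x0:x1]
    m=cv2.morphologyEx(m,cv2.MORPH_CLOSE,np.ones((k,k)))
    c=max(cv2.findContours(m,0,2)[0],key=cv2.contourArea)
    p=cast(s,c[:,0,:],z)[:,:2].astype(np.float32)
    r=cv2.minAreaRect(p*1000);b=cv2.boxPoints(r)/1000
    e=max([(b[1]-b[0]),(b[2]-b[1])],key=np.linalg.norm)
    print(name,np.round(np.array(r[0])/1000,4),np.round(r[1],0),'long-axis deg',round(np.degrees(np.arctan2(e[1],e[0]))%180,1))
    cv2.drawContours(o,[c],-1,(255,0,0),1)
o=a.copy()
blue=((hsv[...,0]>105)&(hsv[...,0]<125)&(hsv[...,1]>150)).astype(np.uint8)*255
dark=(g<55).astype(np.uint8)*255
rect(blue,(130,165,200,260),.010,'return tray')
rect(dark,(350,165,430,260),.010,'transit tray')
nb=((hsv[...,1]<110)).astype(np.uint8)*255
rect(nb,(149,182,183,241),.016,'pile',3)
rect(((g>70)).astype(np.uint8)*255,(370,176,415,243),.048,'upper',3)
c=np.hstack([cv2.resize(o[150:265,120:230],None,fx=3.4,fy=3.4,interpolation=2),cv2.resize(o[150:265,340:450],None,fx=3.4,fy=3.4,interpolation=2)])
cv2.imwrite('pics/crop1.png',c[:,:,::-1])
# holder stops
h=np.zeros_like(dark);h[140:240,245:318]=(g<60)[140:240,245:318]*255
n,l,stt,cen=cv2.connectedComponentsWithStats(h)
for i in range(1,n): print(stt[i,4],np.round(cen[i],1),np.round(cast(s,cen[i],.05)[0,:2],4))
E
```

```text
return tray [0.4812 0.3536] [244. 149.] long-axis deg 6.7
transit tray [ 0.447  -0.3175] [173.  66.] long-axis deg 32.3
pile [0.485  0.3508] [159.  66.] long-axis deg 8.5
upper [ 0.4697 -0.344 ] [165.  78.] long-axis deg 13.0
10 [277.8 161.1] [ 0.6324 -0.003 ]
8 [291.1 162.1] [ 0.6285 -0.0438]
9 [271.4 167.8] [0.6117 0.0168]
5 [296. 170.] [ 0.6036 -0.0583]
9 [267.  206.2] [0.4929 0.0315]
5 [291.8 208.8] [ 0.484  -0.0435]
5 [271.8 214.4] [0.4678 0.0172]
5 [285.2 215.6] [ 0.4636 -0.0232]
69 [275.6 236.3] [0.4015 0.0066]
```

View pics/crop1.png

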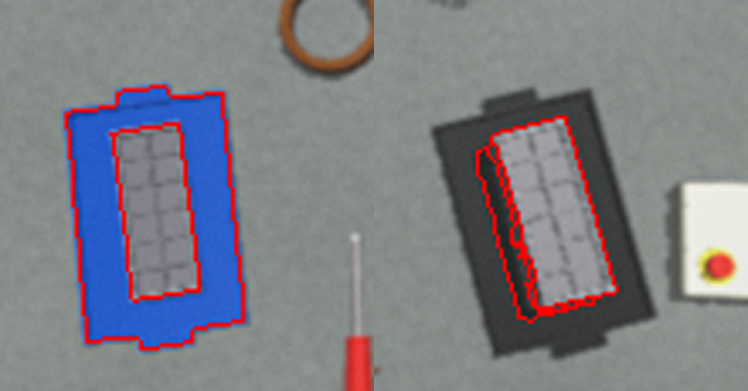

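```bash
cat >> h.py <<'E'
def go(x,y,z,yaw):
    """yaw: world angle (deg) of the tool z axis; prints shift cm in tool axes, and turn"""
    s=manip.sense(); M=R.from_quat(s['tool_rot']).as_matrix(); d=(np.array([x,y,z])-s['tcp_pos'])
    c=np.degrees(np.arctan2(M[1,2],M[0,2])); t=(yaw-c+180)%360-180
    print('shift cm',np.round(100*d@M,2),'turn',round(-np.radians(t),3),'dist mm',round(1000*np.linalg.norm(d)),'yaw now',round(c,1))
E
python3 - <<'E'
from h import *
import pickle
s=pickle.load(open('d.pkl','rb'))['top']
p=cast(s,[(374.1,188.8),(396.8,184.4),(411.2,235.3),(388.8,239.7)],.048)
print(p.mean(0)); print(np.degrees(np.arctan2(*(p[0]-p[3])[[1,0]])),np.degrees(np.arctan2(*(p[1]-p[2])[[1,0]])), np.linalg.norm(p[1]-p[0]),np.linalg.norm(p[2]-p[1]))
c=p.mean(0); go(c[0],c[1],.17,-75)
E
```

```text
[ 0.47087011 -0.34774703  0.048     ]
13.585800015512511 12.876339427092176 0.07054203097738371 0.15941334843504457
shift cm [-31.81   6.09 -13.31] turn 0.098 dist mm 350 yaw now -69.4
```

```bash
python3 -m jog '[[[-3.5,0.5,-1.5],0.02],[[-7,1,-3],0.04],[[-10.5,1.5,-4.5],0.06],[[-14,2,-6],0.08],[[-17.5,2.5,-7.5],0.1],[[-21,3,-9],0.12],[[-25,3.5,-10.5],0.127],[[-28.5,4,-12],0.127],[[-31.8,4,-13.3],0.127],[[-31.8,4,-13.3],0.127],[[-31.8,4,-13.3],0.127],[[-31.8,4,-13.3],0.127],[[-31.8,4,-13.3],0.127]]' 8.5 40
python3 - <<'E'
from h import *
import pickle
st(); s=snap('wrist','w1.png'); pickle.dump(s,open('w1.pkl','wb')); snap('scene','s1.png')
E
```

```text
t: 1.23
tcp_pos: [0.4701, -0.3494, 0.1913]
tool_rot: [0.082, -0.702, 0.702, -0.082]
force: [-0.7, -0.3, -0.1]
finger_gap: 0.999
t 1.2333 tcp [ 0.4701 -0.3494  0.1913] F [-0.7 -0.3 -0.1] gap 0.999
[[-0.973, -0.0, 0.23], [-0.23, -0.0, -0.973], [0.0, -1.0, 0.0]]
```

View pics/w1.png

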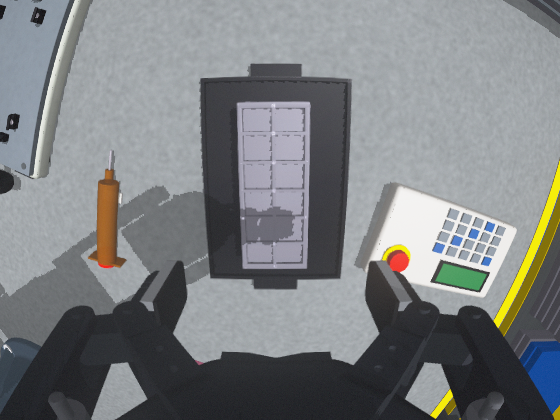

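```bash
cat >> h.py <<'E'
def plate(s,z,lo,hi,roi,fish=True,sat=70,k=9):
    """grey plate by brightness/saturation -> centre, size mm, long-axis deg (-90..90)"""
    a=s['frame'];hsv=cv2.cvtColor(a,cv2.COLOR_RGB2HSV);m=((hsv[...,2]>lo)&(hsv[...,2]<hi)&(hsv[...,1]<sat)).astype(np.uint8)*255
    x0,y0,x1,y1=roi;n=np.zeros_like(m);n[y0:y1,x0:x1]=m[y0:y1,x0:x1]
    n=cv2.morphologyEx(n,cv2.MORPH_CLOSE,np.ones((k,k)))
    c=max(cv2.findContours(n,0,1)[0],key=cv2.contourArea)
    p=cast(s,c[:,0,:],z,fish)[:,:2].astype(np.float32)*1000
    r=cv2.minAreaRect(p);b=cv2.boxPoints(r);e=max([b[1]-b[0],b[2]-b[1]],key=np.linalg.norm)
    ang=(np.degrees(np.arctan2(e[1],e[0]))+90)%180-90
    print('plate',np.round(np.array(r[0])/1000,4),np.round(r[1],1),'deg',round(ang,2),'px',cv2.boundingRect(c)); return np.array(r[0])/1000,ang
E
python3 - <<'E'
from h import *
import pickle
s=pickle.load(open('w1.pkl','rb'))
(c,a)=plate(s,.048,62,256,(212,85,338,275))
print(cast(s,[(183,262),(368,262)],.2,True), 'cam',-R.from_rotvec(np.ravel(s['rvec'])).as_matrix().T@np.ravel(s['tvec']))
for z in(.19,.2,.205,.21,.22,.23):
    p=cast(s,[(183,262),(368,262)],z,True); print(z,np.linalg.norm(p[0]-p[1]))
go(c[0],c[1],.026,a-90)
E
```

```text
plate [ 0.4773 -0.3485] [181.  119.5] deg 13.15 px (212, 85, 126, 189)
[[ 0.46599695 -0.30628902  0.2       ]
 [ 0.48617382 -0.3918183   0.2       ]] cam [ 0.54334569 -0.33362949  0.33441522]
0.19 0.09441470893883605
0.2 0.08787698342189658
0.205 0.08460812066342686
0.21 0.08133925790495714
0.22 0.07480153238801773
0.23 0.06826380687107823
shift cm [-0.74 16.53  0.05] turn 0.001 dist mm 166 yaw now -76.8
```

```bash
python3 - <<'E'
from h import *
import pickle
s=pickle.load(open('w1.pkl','rb'))
print(s['frame'][[90,120,150,230],:][:,[225,258,290]].tolist())
for lo in(85,110,130):
  c,a=plate(s,.048,lo,256,(218,85,332,274),k=15)
  go(c[0],c[1],.030,a-90)
E
```

```text
[[[63, 63, 68], [68, 69, 73], [76, 76, 80]], [[65, 64, 70], [174, 173, 188], [180, 177, 194]], [[62, 61, 68], [172, 169, 185], [181, 177, 194]], [[46, 47, 50], [109, 107, 120], [108, 107, 118]]]
plate [ 0.4816 -0.3552] [174.5  83. ] deg 13.61 px (236, 85, 96, 184)
shift cm [-1.01 16.14  0.8 ] turn -0.007 dist mm 162 yaw now -76.8
plate [ 0.4724 -0.3479] [160.1  64.1] deg 13.53 px (237, 101, 74, 168)
shift cm [-0.28 16.13 -0.12] turn -0.006 dist mm 161 yaw now -76.8
plate [ 0.4723 -0.3479] [159.7  63.8] deg 13.41 px (237, 101, 74, 168)
shift cm [-0.27 16.13 -0.12] turn -0.003 dist mm 161 yaw now -76.8
```

```bash
python3 -m jog '[[[-0.2,3.5,-0.1],-0.004],[[-0.3,7,-0.1],-0.004],[[-0.3,10.5,-0.1],-0.004],[[-0.3,13,-0.1],-0.004],[[-0.3,14.5,-0.1],-0.004],[[-0.3,15.5,-0.1],-0.004],[[-0.3,16.1,-0.1],-0.004],[[-0.3,16.1,-0.1],-0.004],[[-0.3,16.1,-0.1],-0.004]]' 8.5 40 && python3 -m jog '[[[0,0,0],0],[[0,0,0],0],[[0,0,0],0],[[0,0,0],0],[[0,0,0],0],[[0,0,0],0],[[0,0,0],0]]' 5 40
python3 -m jog '[[[0,-0.3,0],0],[[0,-0.8,0],0],[[0,-1.5,0],0],[[0,-3,0],0],[[0,-5,0],0],[[0,-5,0],0],[[0,-5,0],0]]'
python3 - <<'E'
from h import *
import pickle
d={n:snap(n) for n in('wrist','scene')}; pickle.dump(d,open('d2.pkl','wb'))
cv2.imwrite('pics/g1.png',np.hstack([d['wrist']['frame'][:,90:470],cv2.resize(d['scene']['frame'][210:350,110:270],None,fx=2.6,fy=3)])[:,:,::-1])
E
```

```text
t: 2.08
tcp_pos: [0.4737, -0.3477, 0.0309]
tool_rot: [0.083, -0.702, 0.703, -0.084]
force: [-0.2, 0.7, 0.5]
finger_gap: 0.991
t: 2.67
tcp_pos: [0.4743, -0.3476, 0.0319]
tool_rot: [0.083, -0.701, 0.703, -0.084]
force: [-0.3, 0.3, 5.6]
finger_gap: 0.736
t: 3.25
tcp_pos: [0.4742, -0.3474, 0.0815]
tool_rot: [0.083, -0.701, 0.703, -0.084]
force: [-0.0, 0.1, -1.0]
finger_gap: 0.735
```

View pics/g1.png

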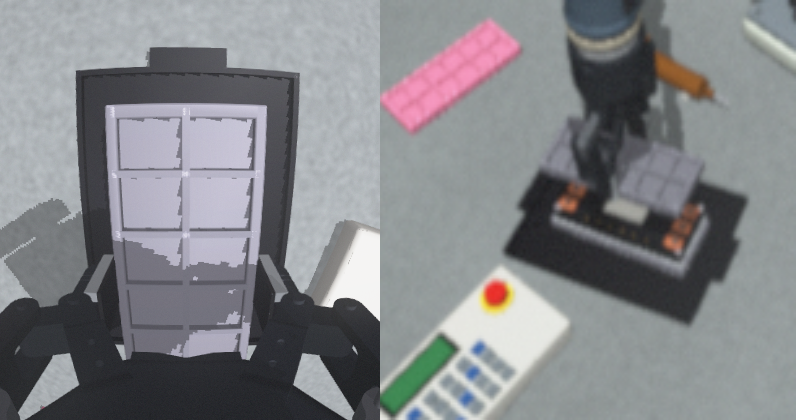

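The upper plate is held and lifted, and the module stayed in the tray with its copper ends visible. Next I carry the plate to the return tray.

```bash
python3 - <<'E'
from h import *
st(); print(np.round(manip.sense()['q'],2)); go(.487,.351,.16,-81.5)
E
```

```text
t 3.35 tcp [ 0.4732 -0.3464  0.0799] F [-0.3 -0.2 -2.2] gap 0.739
[[-0.972, -0.001, 0.235], [-0.235, 0.001, -0.972], [0.0, -1.0, -0.001]]
[-0.82  0.68  1.65  0.    0.81  0.51]
shift cm [-17.7   -7.96 -67.48] turn 0.088 dist mm 702 yaw now -76.4
```

```bash
python3 -m jog '[[[0,-2,0],0],[[-0.2,-4.5,-1],0],[[-0.8,-7,-3],0.01],[[-1.6,-8,-6],0.015],[[-2.5,-8,-9.5],0.02],[[-3.4,-8,-13],0.025],[[-4.4,-8,-16.8],0.03],[[-5.4,-8,-20.6],0.035],[[-6.4,-8,-24.4],0.04],[[-7.4,-8,-28.2],0.045],[[-8.4,-8,-32],0.05],[[-9.4,-8,-35.8],0.055],[[-10.4,-8,-39.6],0.06],[[-11.4,-8,-43.4],0.065],[[-12.4,-8,-47.2],0.07],[[-13.4,-8,-51],0.075],[[-14.4,-8,-54.8],0.08],[[-15.4,-8,-58.6],0.085],[[-16.3,-8,-62],0.088],[[-17,-8,-65],0.088]]'
python3 -m jog '[[[-0.4,0,-1.4],0],[[-0.7,0,-2.5],0],[[-0.7,0,-2.5],0],[[-0.7,0,-2.5],0],[[-0.7,0,-2.5],0]]'
python3 - <<'E'
from h import *
import pickle
st(); go(.487,.351,.012,-81.5)
d={n:snap(n) for n in('wrist','scene')}; pickle.dump(d,open('d3.pkl','wb'))
cv2.imwrite('pics/g2.png',np.hstack([d['wrist']['frame'][:,90:470],cv2.resize(d['scene']['frame'][90:230,250:410],None,fx=2.6,fy=3)])[:,:,::-1])
E
```

```text
t: 5.02
tcp_pos: [0.4854, 0.3272, 0.1589]
tool_rot: [0.054, -0.705, 0.705, -0.052]
force: [0.9, 0.0, -0.9]
finger_gap: 0.74
t: 5.43
tcp_pos: [0.4893, 0.349, 0.1598]
tool_rot: [0.053, -0.705, 0.706, -0.051]
force: [-1.0, -0.3, -1.4]
finger_gap: 0.737
t 5.4333 tcp [0.4893 0.349  0.1598] F [-1.  -0.3 -1.4] gap 0.737
[[-0.989, -0.002, 0.147], [-0.147, -0.001, -0.989], [0.002, -1.0, 0.001]]
shift cm [ 0.18 14.78 -0.25] turn -0.001 dist mm 148 yaw now -81.6
```

View pics/g2.png

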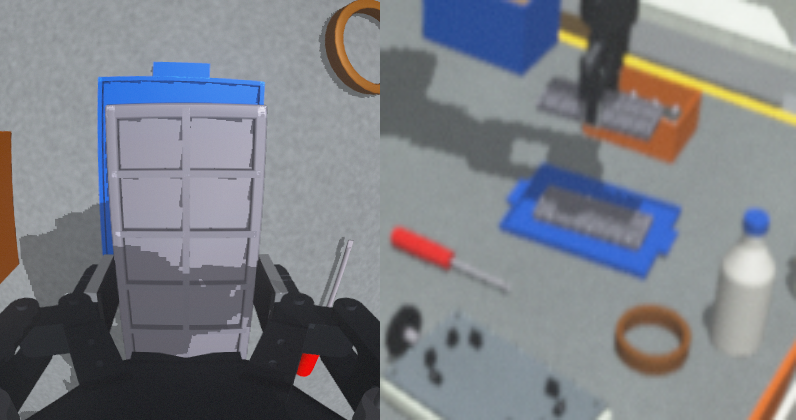

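```bash
python3 -m jog '[[[0.2,3,-0.3],0],[[0.2,6.5,-0.3],0],[[0.2,10,-0.3],0],[[0.2,12.5,-0.3],0],[[0.2,13.7,-0.3],0],[[0.2,14.2,-0.3],0],[[0.2,14.4,-0.3],0],[[0.2,14.4,-0.3],0],[[0.2,14.4,-0.3],0]]'
python3 -m jog '[[[0,0.1,0],0],[[0,0.1,0],0],[[0,0.2,0],0],[[0,0.2,0],0]]'
```

```text
t: 6.28
tcp_pos: [0.4884, 0.3538, 0.018]
tool_rot: [-0.051, 0.706, -0.705, 0.054]
force: [0.2, 0.6, -1.4]
finger_gap: 0.736
t: 6.62
tcp_pos: [0.4873, 0.3535, 0.0148]
tool_rot: [-0.052, 0.705, -0.705, 0.053]
force: [-0.1, 0.9, -1.3]
finger_gap: 0.739
```

```bash
python3 -m jog '[[[0,0.1,0],0],[[0,0.15,0],0],[[0,0.15,0],0]]'
python3 -m jog '[[[0,0.1,0],0],[[0,0.15,0],0],[[0,0.15,0],0]]'
```

```text
t: 6.87
tcp_pos: [0.487, 0.3533, 0.0126]
tool_rot: [0.053, -0.705, 0.705, -0.052]
force: [0.8, 1.3, -0.3]
finger_gap: 0.734
t: 7.12
tcp_pos: [0.4872, 0.3534, 0.012]
tool_rot: [0.053, -0.705, 0.705, -0.053]
force: [-1.4, -1.3, 3.7]
finger_gap: 0.733
```

```bash
python3 -m jog '[[[0,0,0],0],[[0,0,0],0],[[0,0,0],0],[[0,0,0],0]]' 8.5
python3 -m jog '[[[0,-1,0],0],[[0,-4,0],0],[[0,-8,0],0],[[0,-12,0],0],[[0,-15,0],0],[[0,-15,0],0],[[0,-15,0],0]]'
python3 - <<'E'
from h import *
import pickle
s=snap('wrist','w4.png'); pickle.dump(s,open('w4.pkl','wb'));st()
a=s['frame'];hsv=cv2.cvtColor(a,cv2.COLOR_RGB2HSV)
for z in(.028,):
  for lo in(70,90):plate(s,z,lo,256,(215,80,335,275),k=15)
go(.4735,-.347,.19,-76.6)
E
```

```text
t: 7.45
tcp_pos: [0.4872, 0.3533, 0.0112]
tool_rot: [-0.053, 0.705, -0.705, 0.053]
force: [-0.2, -0.7, 0.1]
finger_gap: 0.996
t: 8.03
tcp_pos: [0.4885, 0.354, 0.1644]
tool_rot: [-0.051, 0.706, -0.704, 0.055]
force: [-0.2, -0.1, -0.1]
finger_gap: 0.993
t 8.0833 tcp [0.4871 0.3534 0.1624] F [ 0.2 -0.2 -1.2] gap 0.994
[[-0.989, 0.001, 0.148], [-0.148, 0.001, -0.989], [-0.002, -1.0, -0.0]]
plate [0.4877 0.3527] [156.5  63.4] deg 8.56 px (240, 108, 74, 167)
plate [0.4877 0.3527] [156.5  63.4] deg 8.56 px (240, 108, 74, 167)
shift cm [11.73 -2.81 69.06] turn -0.085 dist mm 701 yaw now -81.5
```

View pics/w4.png

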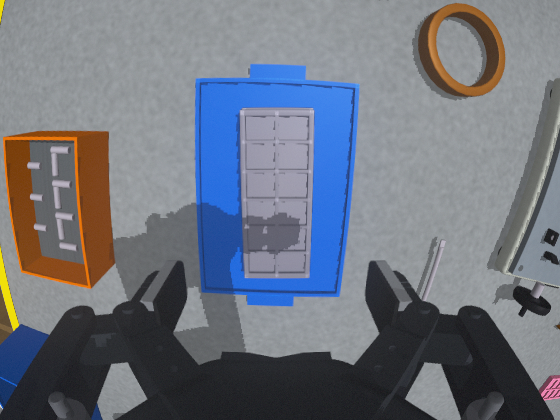

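The first plate sits squarely on the pile, with rect (240,108)-(314,275) and no offset edge visible. Next I go back for the module.

```bash
python3 -m jog '[[[0.3,-1,2],0],[[0.9,-2,5.2],-0.01],[[1.5,-2.8,9],-0.015],[[2.2,-2.8,12.8],-0.02],[[2.8,-2.8,16.6],-0.025],[[3.5,-2.8,20.5],-0.03],[[4.1,-2.8,24.4],-0.035],[[4.8,-2.8,28.3],-0.04],[[5.5,-2.8,32.2],-0.045],[[6.1,-2.8,36.1],-0.05],[[6.8,-2.8,40],-0.055],[[7.4,-2.8,43.8],-0.06],[[8.1,-2.8,47.6],-0.065],[[8.7,-2.8,51.4],-0.07],[[9.4,-2.8,55.2],-0.075],[[10,-2.8,59],-0.08],[[10.6,-2.8,62.5],-0.085],[[11.2,-2.8,66],-0.085],[[11.7,-2.8,69],-0.085],[[11.7,-2.8,69],-0.085]]' 8.5 60
python3 -m jog '[[[0,0,0],0],[[0,0,0],0]]'
python3 - <<'E'
from h import *
import pickle
s=snap('wrist','w5.png'); pickle.dump(s,open('w5.pkl','wb'));st()
E
```

```text
t: 9.75
tcp_pos: [0.4733, -0.3526, 0.1876]
tool_rot: [0.081, -0.702, 0.703, -0.081]
force: [1.1, 0.7, 0.7]
finger_gap: 0.995
t: 9.92
tcp_pos: [0.4725, -0.345, 0.1875]
tool_rot: [-0.083, 0.704, -0.701, 0.081]
force: [0.5, 1.0, -0.1]
finger_gap: 1.0
t 9.9667 tcp [ 0.4728 -0.3445  0.1879] F [-0.6 -0.   0.2] gap 0.998
[[-0.973, -0.003, 0.232], [-0.232, 0.003, -0.973], [0.002, -1.0, -0.004]]
```

View pics/w5.png

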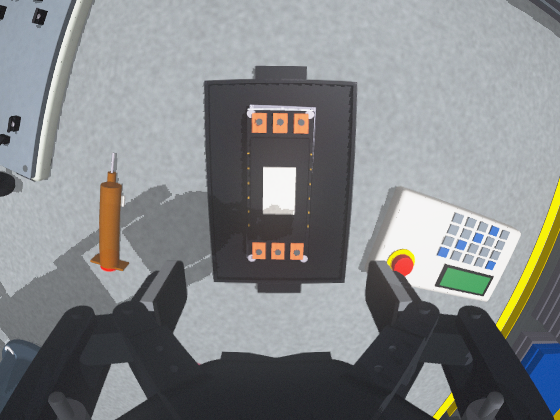

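```bash
cat >> h.py <<'E'
def module(s,z,roi):
    a=s['frame'];hsv=cv2.cvtColor(a,cv2.COLOR_RGB2HSV);m=((hsv[...,0]<18)&(hsv[...,1]>100)&(hsv[...,2]>60)).astype(np.uint8)*255
    x0,y0,x1,y1=roi;n=np.zeros_like(m);n[y0:y1,x0:x1]=m[y0:y1,x0:x1]
    n=cv2.morphologyEx(n,cv2.MORPH_CLOSE,np.ones((5,5)))
    k,l,t,c=cv2.connectedComponentsWithStats(n); c=np.array([c[i] for i in range(1,k) if t[i,4]>40]); print(np.round(c,1).tolist())
    p=cast(s,c,z,True); i=np.argsort(p[:,0]); A=p[i[:3]].mean(0);B=p[i[3:]].mean(0);C=(A+B)/2
    ang=np.degrees(np.arctan2(B[1]-A[1],B[0]-A[0])); print('module',np.round(C,4),'deg',round(ang,2),'span',np.linalg.norm(A-B)); return C,ang
E
python3 - <<'E'
from h import *
import pickle
s=pickle.load(open('w5.pkl','rb'))
c,a=module(s,.031,(235,90,330,275)); st()
print(cast(s,[(251,114),(312,113),(251,259),(304,258)],.033,True).mean(0))
go(c[0],c[1],.012,a-90)
E
```

```text
[[258.7, 122.7], [280.0, 122.5], [300.4, 123.4], [258.5, 250.0], [277.4, 250.7], [296.3, 250.8]]
module [ 0.4721 -0.348   0.031 ] deg 12.44 span 0.12661009388667738
t 9.9667 tcp [ 0.4728 -0.3445  0.1879] F [-0.6 -0.   0.2] gap 0.998
[[-0.973, -0.003, 0.232], [-0.232, 0.003, -0.973], [0.002, -1.0, -0.004]]
[ 0.47261918 -0.34878239  0.033     ]
shift cm [ 0.12 17.59  0.39] turn 0.017 dist mm 176 yaw now -76.6
```

```bash
python3 -m jog '[[[0.1,3.5,0.4],0.015],[[0.1,7,0.4],0.015],[[0.1,10.5,0.4],0.015],[[0.1,13.5,0.4],0.015],[[0.1,15.5,0.4],0.015],[[0.1,16.7,0.4],0.015],[[0.1,17.4,0.4],0.015],[[0.1,17.4,0.4],0.015],[[0.1,17.4,0.4],0.015]]' 8.5 60 && python3 -m jog '[[[0,0,0],0],[[0,0,0],0],[[0,0,0],0],[[0,0,0],0],[[0,0,0],0],[[0,0,0],0],[[0,0,0],0]]' 5 60
python3 -m jog '[[[0,-0.3,0],0],[[0,-0.8,0],0],[[0,-1.5,0],0],[[0,-3,0],0],[[0,-5,0],0],[[0,-8,0],0],[[0,-10,0],0],[[0,-10,0],0],[[0,-10,0],0]]'
python3 - <<'E'
from h import *
import pickle
st()
d={n:snap(n) for n in('wrist','scene')}; pickle.dump(d,open('d6.pkl','wb'))
cv2.imwrite('pics/g6.png',np.hstack([d['wrist']['frame'][:,90:470],cv2.resize(d['scene']['frame'][190:330,110:270],None,fx=2.6,fy=3)])[:,:,::-1])
E
```

```text
t: 10.72
tcp_pos: [0.4743, -0.3504, 0.016]
tool_rot: [0.077, -0.703, 0.703, -0.078]
force: [0.5, -0.5, 0.4]
finger_gap: 0.996
t: 11.3
tcp_pos: [0.4741, -0.3505, 0.0172]
tool_rot: [0.077, -0.703, 0.703, -0.078]
force: [0.3, 1.4, 4.9]
finger_gap: 0.707
t: 12.05
tcp_pos: [0.4742, -0.3512, 0.1167]
tool_rot: [0.076, -0.702, 0.704, -0.078]
force: [-0.3, -0.8, -4.6]
finger_gap: 0.707
t 12.05 tcp [ 0.4742 -0.3512  0.1167] F [-0.3 -0.8 -4.6] gap 0.707
[[-0.976, 0.002, 0.217], [-0.217, -0.003, -0.976], [-0.002, -1.0, 0.003]]
```

View pics/g6.png

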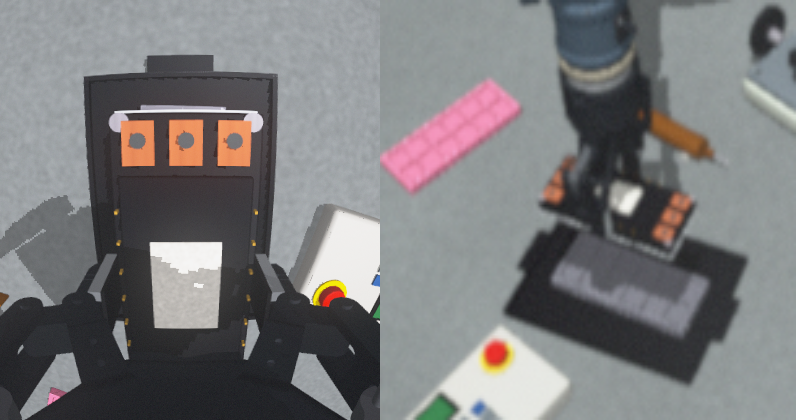

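The module is held level and the lower plate stayed in the tray. On the way to the holder I stop beside it for a closer look at the stops.

```bash
python3 - <<'E'
from h import *
import pickle
s=pickle.load(open('d6.pkl','rb'))['wrist']
p=cast(s,[(227,141.5),(276,141.5),(324,141.5)],.1167+.0155,True);q=p.mean(0)
t=np.array([.4742,-.3512]);ax=np.array([.976,.217]);la=np.array([.217,-.976])
print('module centre rel TCP along',(q[:2]-t)@ax-.0633,'lat',(q[:2]-t)@la, np.diff(p,axis=0))
go(.50,-.17,.21,-97.1)
E
```

```text
module centre rel TCP along -0.0010117079324175535 lat 0.0011491466810838228 [[ 0.0039945  -0.01894061  0.        ]
 [ 0.00428107 -0.01847789  0.        ]]
shift cm [ -6.54  -9.54 -16.98] turn 0.343 dist mm 205 yaw now -77.5
```

```bash
python3 -m jog '[[[0,-1.5,0],0],[[-0.5,-4,-1.5],0.04],[[-1.4,-6.5,-4],0.08],[[-2.4,-8.5,-6.5],0.13],[[-3.5,-9.5,-9],0.18],[[-4.5,-9.5,-11.5],0.23],[[-5.4,-9.5,-14],0.28],[[-6.1,-9.5,-16],0.32],[[-6.5,-9.5,-17],0.343],[[-6.5,-9.5,-17],0.343],[[-6.5,-9.5,-17],0.343],[[-6.5,-9.5,-17],0.343]]'
python3 - <<'E'
from h import *
import pickle
st(); s=snap('wrist','w7.png'); pickle.dump(s,open('w7.pkl','wb'))
E
```

```text
t: 13.15
tcp_pos: [0.5, -0.1711, 0.2094]
tool_rot: [0.043, 0.706, -0.706, -0.044]
force: [0.0, -0.1, -2.8]
finger_gap: 0.702
t 13.15 tcp [ 0.5    -0.1711  0.2094] F [ 0.  -0.1 -2.8] gap 0.702
[[-0.992, -0.001, -0.124], [0.124, 0.0, -0.992], [0.001, -1.0, -0.0]]
```

View pics/w7.png

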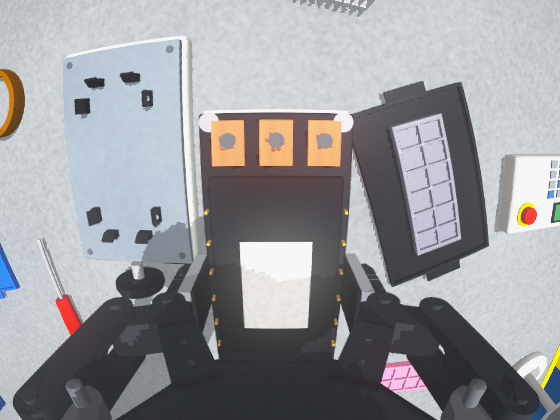

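```bash
python3 - <<'E'
from h import *
import pickle
s=pickle.load(open('w7.pkl','rb'));a=s['frame']
hsv=cv2.cvtColor(a,cv2.COLOR_RGB2HSV)
g=hsv[...,2]; m=np.zeros_like(g); m[35:250,60:180]=(g[35:250,60:180]<80)*255
n,l,t,c=cv2.connectedComponentsWithStats(m); c=np.array([c[i] for i in range(1,n) if t[i,4]>40])
p=cast(s,c,.050,True)
print(np.round(np.c_[c,p[:,:2]],3).tolist()); print('stops',p.mean(0))
i=np.argsort(p[:,0]);A=p[i[:2]].mean(0);B=p[i[-2:]].mean(0);print(np.degrees(np.arctan2(B[1]-A[1],B[0]-A[0])),(A+B)/2,np.linalg.norm(A-B))
# plate mask bluish grey
pl=((hsv[...,0]>95)&(hsv[...,0]<120)&(hsv[...,1]>18)).astype(np.uint8)*255
r=np.zeros_like(pl);r[30:268,55:196]=pl[30:268,55:196]
r=cv2.morphologyEx(r,cv2.MORPH_CLOSE,np.ones((15,15)))
k=max(cv2.findContours(r,0,1)[0],key=cv2.contourArea)
q=cast(s,k[:,0],.040,True)[:,:2].astype(np.float32)*1000;b=cv2.minAreaRect(q);print('plate rect',b,cv2.boundingRect(k))
# corner screws by hand
print(np.round(cast(s,[(70,66),(169,48),(182,256),(90,252)],.041,True),4), cast(s,[(70,66),(169,48),(182,256),(90,252)],.041,True).mean(0))
o=a.copy();cv2.drawContours(o,[k],-1,(255,0,0),1)
for u in c: cv2.circle(o,tuple(int(round(v)) for v in u),1,(255,255,0),-1)
cv2.imwrite('pics/c7.png',cv2.resize(o[25:275,50:205],None,fx=2.4,fy=2.4,interpolation=2)[:,:,::-1])
E
```

```text
[[129.987, 76.761, 0.631, -0.045], [94.367, 82.187, 0.636, -0.003], [146.596, 98.132, 0.606, -0.06], [81.784, 105.939, 0.615, 0.016], [94.468, 215.442, 0.496, 0.03], [156.0, 214.792, 0.488, -0.046], [112.959, 233.581, 0.473, 0.012], [143.376, 236.197, 0.466, -0.025]]
stops [ 0.55128914 -0.01514439  0.05      ]
-6.146136587719 [ 0.55135732 -0.01542654  0.05      ] 0.1643725285305852
plate rect ((547.1283569335938, -14.157211303710938), (142.7510986328125, 242.87278747558594), 83.0308609008789) (63, 39, 131, 229)
[[ 0.664   0.0315  0.041 ]
 [ 0.6518 -0.0863  0.041 ]
 [ 0.4354 -0.0604  0.041 ]
 [ 0.4499  0.0586  0.041 ]] [ 0.55028185 -0.01412488  0.041     ]
```

View pics/c7.png

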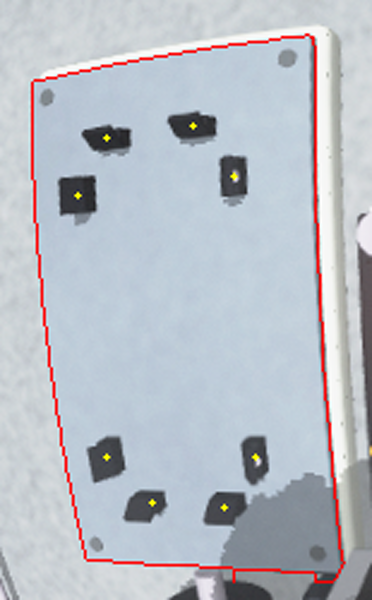

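```bash
python3 - <<'E'
from h import *
go(.551,-.0143,.09,-97.0)
E
```

```text
shift cm [ -3.11  11.96 -16.22] turn -0.002 dist mm 204 yaw now -97.1
```

```bash
python3 -m jog '[[[-0.3,0,-1.5],0],[[-0.9,0,-4.5],-0.002],[[-1.5,0,-7.5],-0.002],[[-2.1,0,-10.5],-0.002],[[-2.6,0,-13.3],-0.002],[[-3,1,-15.5],-0.002],[[-3.1,3.5,-16.2],-0.002],[[-3.1,6.5,-16.2],-0.002],[[-3.1,9.5,-16.2],-0.002],[[-3.1,11.5,-16.2],-0.002],[[-3.1,12,-16.2],-0.002],[[-3.1,12,-16.2],-0.002],[[-3.1,12,-16.2],-0.002]]'
python3 - <<'E'
from h import *
st(); go(.551,-.0143,.042,-97.0); snap('scene','s8.png')
a=cv2.imread('pics/s8.png');cv2.imwrite('pics/c8.png',cv2.resize(a[150:270,230:350],None,fx=4,fy=4,interpolation=2))
E
```

```text
t: 14.28
tcp_pos: [0.5519, -0.0145, 0.0907]
tool_rot: [-0.044, -0.706, 0.706, 0.043]
force: [0.1, -0.4, -1.9]
finger_gap: 0.703
t 14.2833 tcp [ 0.5519 -0.0145  0.0907] F [ 0.1 -0.4 -1.9] gap 0.703
[[-0.992, 0.001, -0.123], [0.123, -0.0, -0.992], [-0.001, -1.0, 0.0]]
shift cm [ 0.1   4.87 -0.01] turn -0.001 dist mm 49 yaw now -97.1
```

View pics/c8.png

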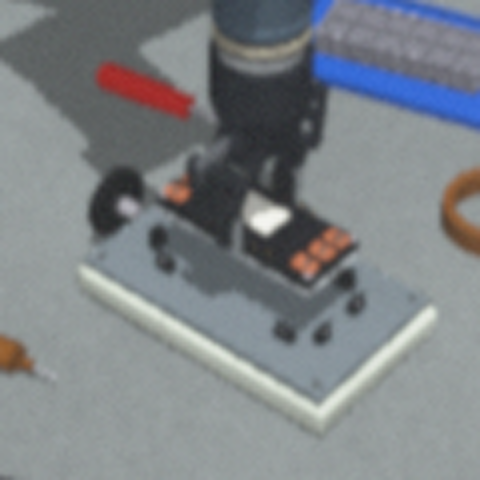

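The module is above the seat and lined up, so I lower it.

```bash
python3 -m jog '[[[0.1,1.2,0],0],[[0.1,2.4,0],0],[[0.1,3.2,0],0],[[0.1,3.8,0],0],[[0.1,4.2,0],0],[[0.1,4.4,0],0],[[0.1,4.6,0],0],[[0.1,4.6,0],0],[[0.1,4.6,0],0]]'
python3 -m jog '[[[0,0.1,0],0],[[0,0.2,0],0],[[0,0.3,0],0],[[0,0.3,0],0]]'
```

```text
t: 15.08
tcp_pos: [0.5503, -0.0134, 0.0445]
tool_rot: [-0.043, -0.706, 0.706, 0.043]
force: [-0.3, -0.8, -3.2]
finger_gap: 0.702
t: 15.42
tcp_pos: [0.5502, -0.0134, 0.0413]
tool_rot: [-0.043, -0.706, 0.706, 0.043]
force: [0.2, -0.2, -3.4]
finger_gap: 0.709
```

```bash
python3 -m jog '[[[0,0.1,0],0],[[0,0.15,0],0],[[0,0.15,0],0]]'
python3 -m jog '[[[0,0.1,0],0],[[0,0.1,0],0],[[0,0.1,0],0]]'
```

```text
t: 15.67
tcp_pos: [0.5502, -0.0134, 0.0412]
tool_rot: [-0.043, -0.706, 0.706, 0.043]
force: [-2.0, 0.1, 6.8]
finger_gap: 0.702
t: 15.92
tcp_pos: [0.5502, -0.0134, 0.0412]
tool_rot: [-0.043, -0.706, 0.706, 0.043]
force: [-3.1, 1.2, 14.7]
finger_gap: 0.703
```

```bash
python3 -m jog '[[[0,-0.2,0],0],[[0,-0.2,0],0],[[0,-0.2,0],0],[[0,-0.2,0],0],[[0,-0.2,0],0]]' 8.5
python3 -m jog '[[[0,-1,0],0],[[0,-3,0],0],[[0,-6,0],0],[[0,-10,0],0],[[0,-14,0],0],[[0,-15,0],0],[[0,-15,0],0],[[0,-15,0],0]]'
python3 - <<'E'
from h import *
import pickle
st(); s=snap('wrist','w9.png'); pickle.dump(s,open('w9.pkl','wb'))
module(s,.055,(225,85,335,285))
w=pickle.load(open('w7.pkl','rb'))
c,a=plate(w,.016,85,256,(385,110,465,258),k=15)
go(c[0],c[1],.17,a-90)
E
```

```text
t: 16.33
tcp_pos: [0.5501, -0.0134, 0.0406]
tool_rot: [0.043, 0.706, -0.706, -0.043]
force: [-0.9, -0.5, -0.6]
finger_gap: 0.994
t: 17.0
tcp_pos: [0.5498, -0.0134, 0.1912]
tool_rot: [-0.043, -0.706, 0.706, 0.043]
force: [0.4, 0.9, -0.3]
finger_gap: 0.991
t 17.0 tcp [ 0.5498 -0.0134  0.1912] F [ 0.4  0.9 -0.3] gap 0.991
[[-0.993, 0.001, -0.122], [0.122, -0.0, -0.993], [-0.001, -1.0, 0.0]]
[[253.5, 124.7], [275.5, 124.7], [298.2, 124.7], [255.8, 260.1], [275.5, 260.5], [295.4, 260.3]]
module [ 0.5486 -0.0139  0.055 ] deg -7.11 span 0.1268691081041152
plate [ 0.4774 -0.3425] [177.8  93.6] deg 4.36 px (385, 110, 77, 146)
shift cm [ 3.08  1.99 33.56] turn -0.198 dist mm 338 yaw now -97.0
```

Module is seated: at contact the tool was at z 0.041, as expected, and the terminal spacing gives the right height. Its yaw is -7.1°, matching the holder. I've used up my picture views, so I go on by measurement to the lower plate.

```bash
python3 -m jog '[[[0.2,0,2],-0.03],[[0.5,0,5.5],-0.08],[[0.9,0,9],-0.13],[[1.3,0,12.7],-0.18],[[1.7,0,16.4],-0.23],[[2.1,0,20.2],-0.28],[[2.5,0,24],-0.32],[[2.8,0,27.5],-0.349],[[3.2,0,31],-0.349],[[3.5,0,34.1],-0.349],[[3.5,0,34.1],-0.349],[[3.5,0,34.1],-0.349],[[3.5,0,34.1],-0.349]]' 8.5 40
python3 - <<'E'
from h import *
import pickle
st(); s=snap('wrist','w10.png'); pickle.dump(s,open('w10.pkl','wb'))
for lo in(85,100,120):
  c,a=plate(s,.016,lo,256,(218,90,332,274),k=15); go(c[0],c[1],.002,a-90)
E
```

```text
t: 18.13
tcp_pos: [0.4725, -0.3462, 0.1885]
tool_rot: [-0.081, 0.704, -0.701, 0.079]
force: [-0.1, 0.3, 0.2]
finger_gap: 0.992
t 18.1333 tcp [ 0.4725 -0.3462  0.1885] F [-0.1  0.3  0.2] gap 0.992
[[-0.975, -0.003, 0.224], [-0.224, 0.004, -0.975], [0.002, -1.0, -0.005]]
plate [ 0.482  -0.3549] [177.   81.1] deg 10.9 px (246, 90, 86, 169)
shift cm [-0.71 18.69  1.17] turn 0.037 dist mm 187 yaw now -77.0
plate [ 0.4724 -0.3485] [159.9  64.3] deg 10.91 px (246, 104, 69, 155)
shift cm [ 0.08 18.69  0.34] turn 0.037 dist mm 187 yaw now -77.0
plate [ 0.4724 -0.3487] [159.7  63.8] deg 11.03 px (246, 104, 68, 155)
shift cm [ 0.08 18.69  0.35] turn 0.035 dist mm 187 yaw now -77.0
```

```bash
python3 -m jog '[[[0.1,3.5,0.3],0.035],[[0.1,7,0.3],0.035],[[0.1,10.5,0.3],0.035],[[0.1,14,0.3],0.035],[[0.1,16.5,0.3],0.035],[[0.1,17.7,0.3],0.035],[[0.1,18.3,0.3],0.035],[[0.1,18.3,0.3],0.035],[[0.1,18.3,0.3],0.035],[[0.1,18.3,0.3],0.035]]' 8.5 40
```

```text
t: 19.02
tcp_pos: [0.4745, -0.3515, 0.0095]
tool_rot: [0.067, -0.703, 0.705, -0.069]
force: [0.2, 0.3, -0.2]
finger_gap: 0.999
```

```bash
python3 -m jog '[[[0,0.3,0],0],[[0,0.6,0],0],[[0,0.7,0],0],[[0,0.7,0],0]]' && python3 -m jog '[[[0,0,0],0],[[0,0,0],0],[[0,0,0],0],[[0,0,0],0],[[0,0,0],0],[[0,0,0],0],[[0,0,0],0]]' 5 40
python3 -m jog '[[[0,-0.3,0],0],[[0,-0.8,0],0],[[0,-1.5,0],0],[[0,-3,0],0],[[0,-5,0],0],[[0,-5,0],0],[[0,-5,0],0]]'
python3 - <<'E'
from h import *
import pickle
s=snap('wrist'); st()
for lo in (100,120): plate(s,.067,lo,256,(190,60,372,240),k=15)
go(.4877,.3527,.16,-81.5)
E
```

```text
t: 19.35
tcp_pos: [0.4734, -0.3508, 0.0009]
tool_rot: [0.068, -0.704, 0.704, -0.068]
force: [-0.3, 0.1, -0.3]
finger_gap: 0.992
t: 19.93
tcp_pos: [0.4735, -0.3508, 0.0012]
tool_rot: [0.068, -0.704, 0.704, -0.068]
force: [-1.2, 0.2, 5.8]
finger_gap: 0.733
t: 20.52
tcp_pos: [0.4742, -0.3515, 0.052]
tool_rot: [0.067, -0.703, 0.705, -0.068]
force: [-0.4, 0.7, -2.1]
finger_gap: 0.737
t 20.5667 tcp [ 0.4736 -0.3508  0.051 ] F [ 0.4 -0.2 -1.4] gap 0.732
[[-0.982, 0.0, 0.191], [-0.191, -0.001, -0.982], [-0.0, -1.0, 0.001]]
plate [ 0.5323 -0.3444] [75.6 69.8] deg 10.92 px (195, 60, 177, 180)
plate [ 0.5233 -0.3431] [58.4 63.9] deg -79.08 px (195, 99, 162, 141)
shift cm [-14.81 -10.94 -68.78] turn 0.044 dist mm 712 yaw now -79.0
```

The lower plate is gripped; gap and weight match the first plate.

```bash
python3 -m jog '[[[0,-2.5,0],0],[[-0.1,-5.5,-0.6],0],[[-0.5,-8.5,-2.5],0.002],[[-1.2,-10.5,-5.5],0.004],[[-2,-11,-9.2],0.006],[[-2.8,-11,-13],0.008],[[-3.6,-11,-16.8],0.01],[[-4.4,-11,-20.6],0.012],[[-5.2,-11,-24.4],0.015],[[-6.1,-11,-28.2],0.018],[[-6.9,-11,-32],0.02],[[-7.7,-11,-35.8],0.023],[[-8.5,-11,-39.6],0.026],[[-9.3,-11,-43.4],0.029],[[-10.1,-11,-47.2],0.032],[[-11,-11,-51],0.035],[[-11.8,-11,-54.8],0.038],[[-12.6,-11,-58.6],0.04],[[-13.4,-11,-62],0.042],[[-14,-11,-65],0.044]]'
python3 -m jog '[[[-0.4,0,-2],0],[[-0.8,0,-3.8],0],[[-0.8,0,-3.8],0],[[-0.8,0,-3.8],0],[[-0.8,0,-3.8],0]]'
python3 - <<'E'
from h import *
st(); go(.4885,.3528,.029,-81.5)
E
```

```text
t: 22.23
tcp_pos: [0.4861, 0.3163, 0.1595]
tool_rot: [0.053, -0.705, 0.705, -0.052]
force: [0.1, -0.6, -0.7]
finger_gap: 0.733
t: 22.65
tcp_pos: [0.4884, 0.3518, 0.1597]
tool_rot: [0.053, -0.705, 0.706, -0.051]
force: [0.1, -0.2, -0.5]
finger_gap: 0.734
t 22.65 tcp [0.4884 0.3518 0.1597] F [ 0.1 -0.2 -0.5] gap 0.734
[[-0.989, -0.003, 0.147], [-0.147, -0.002, -0.989], [0.003, -1.0, 0.001]]
shift cm [-0.06 13.07 -0.11] turn -0.0 dist mm 131 yaw now -81.5
```

```bash
python3 -m jog '[[[0,3,-0.1],0],[[0,6.5,-0.1],0],[[0,9.5,-0.1],0],[[0,11.5,-0.1],0],[[0,12.5,-0.1],0],[[0,13,-0.1],0],[[0,13,-0.1],0],[[0,13,-0.1],0],[[0,13,-0.1],0]]'
python3 -m jog '[[[0,0.1,0],0],[[0,0.2,0],0],[[0,0.2,0],0],[[0,0.2,0],0]]'
```

```text
t: 23.4
tcp_pos: [0.4903, 0.3541, 0.0323]
tool_rot: [-0.051, 0.706, -0.705, 0.053]
force: [0.3, 0.2, -0.4]
finger_gap: 0.736
t: 23.73
tcp_pos: [0.4893, 0.3539, 0.0293]
tool_rot: [-0.052, 0.705, -0.705, 0.053]
force: [-0.0, -0.7, -1.2]
finger_gap: 0.733
```

```bash
python3 -m jog '[[[0,0.1,0],0],[[0,0.2,0],0],[[0,0.3,0],0],[[0,0.3,0],0]]'
python3 -m jog '[[[0,0.1,0],0],[[0,0.15,0],0],[[0,0.15,0],0]]'
```

```text
t: 24.07
tcp_pos: [0.489, 0.3537, 0.0255]
tool_rot: [0.052, -0.705, 0.705, -0.052]
force: [0.2, -0.9, -1.9]
finger_gap: 0.733
t: 24.32
tcp_pos: [0.4891, 0.3538, 0.0252]
tool_rot: [-0.052, 0.705, -0.705, 0.052]
force: [-1.1, -1.8, 4.5]
finger_gap: 0.732
```

Contact came at z 0.0252, as predicted. I release, back off and check.

```bash
python3 -m jog '[[[0,0,0],0],[[0,0,0],0],[[0,0,0],0],[[0,0,0],0]]' 8.5
python3 -m jog '[[[0,-1,0],0],[[0,-4,0],0],[[0,-8,0],0],[[0,-12,0],0],[[0,-15,0],0],[[0,-15,0],0],[[0,-15,0],0]]'
python3 - <<'E'
from h import *
import pickle
st(); s=snap('wrist','w11.png')
for lo in(75,95): plate(s,.040,lo,256,(215,80,335,278),k=15)
t=snap('top','t11.png'); o=pickle.load(open('d.pkl','rb'))['top']
d=cv2.absdiff(t['frame'],o['frame']).max(2)
for n,(x0,y0,x1,y1) in dict(screwdriver=(216,215,236,285),cart=(325,210,345,265),tape=(198,138,236,174),bottle=(172,104,204,145),pendant=(426,198,496,242),sink=(345,103,384,153),bin=(65,193,114,255)).items():
    print(n,int((d[y0:y1,x0:x1]>60).sum()),end=' ')
m=t['frame'][140:240,245:318].astype(int)
print(); plate(t,.040,0,256,(152,178,186,241),False,sat=110,k=3)
c=snap('scene'); q=pickle.load(open('d.pkl','rb'))['scene']
hsv=cv2.cvtColor(t['frame'],cv2.COLOR_RGB2HSV);mm=((hsv[...,0]<18)&(hsv[...,1]>90)&(hsv[...,2]>70)).astype(np.uint8);z=np.zeros_like(mm);z[145:225,250:312]=mm[145:225,250:312]
v,u=np.nonzero(z);up=v<185
A=cast(t,(u[~up].mean(),v[~up].mean()),.055)[0];B=cast(t,(u[up].mean(),v[up].mean()),.055)[0]
print('module top cam',(A+B)/2,np.degrees(np.arctan2(B[1]-A[1],B[0]-A[0])),np.linalg.norm(A-B),len(u))
E
```

```text
t: 24.65
tcp_pos: [0.4892, 0.3538, 0.0242]
tool_rot: [-0.052, 0.705, -0.705, 0.052]
force: [0.6, -0.8, 0.7]
finger_gap: 1.0
t: 25.23
tcp_pos: [0.4905, 0.3545, 0.1774]
tool_rot: [-0.05, 0.706, -0.704, 0.054]
force: [-0.3, -0.6, -0.1]
finger_gap: 0.991
t 25.2333 tcp [0.4905 0.3545 0.1774] F [-0.3 -0.6 -0.1] gap 0.991
[[-0.989, 0.005, 0.147], [-0.147, 0.003, -0.989], [-0.006, -1.0, -0.002]]
plate [0.4889 0.3529] [158.3  63.4] deg 8.47 px (240, 108, 74, 168)
plate [0.4889 0.3529] [158.3  63.4] deg 8.47 px (240, 108, 74, 168)
screwdriver 0 cart 0 tape 0 bottle 0 pendant 0 sink 0 bin 1685 
plate [0.4846 0.3474] [164.2  71.6] deg 7.52 px (152, 184, 27, 55)
module top cam [ 0.54823389 -0.01320529  0.055     ] -6.790132500571079 0.12501347051629633 235
```

```bash
python3 -m jog '[[[0,0,0],0],[[0,0,0],0],[[0,0,0],0]]'; python3 - <<'E'
from h import *
from station import workorder
import pickle
o=pickle.load(open('d.pkl','rb'))['scene']['frame'];c=snap('scene')['frame']
r=lambda a:(lambda h:np.argwhere(((h[...,0]>5)&(h[...,0]<16)&(h[...,1]>170))[105:150,320:380]).mean(0))(cv2.cvtColor(a,cv2.COLOR_RGB2HSV))
print('bin px before/after',r(o),r(c)); st(); print(workorder.sign_off())
E
```

```text
t: 25.63
tcp_pos: [0.4886, 0.3535, 0.1731]
tool_rot: [0.053, -0.705, 0.705, -0.051]
force: [0.4, 0.3, -0.2]
finger_gap: 0.994
bin px before/after [22.15331808 29.72997712] [22.93503937 31.79330709]
t 25.6833 tcp [0.4888 0.3535 0.1733] F [-1.3 -0.   0. ] gap 0.993
[[-0.989, -0.002, 0.147], [-0.147, -0.001, -0.989], [0.002, -1.0, 0.001]]
the job is handed in; nothing more can be done
None
```

The job is done and handed in at 25.7 s: both grey separator plates are on the pile in the blue tray and the module is in the work holder. The gripper was open about 0.17 m above the bench and touched nothing. No verdict is reported, so this rests on my own checks.

- **Plates:** Each was set down with about 4–5 N of contact at the expected height. The wrist camera puts the top plate at (0.489, 0.353), 8.5°. The plate under it measured (0.488, 0.353), 8.6°, and the bottom plate was first measured from above at (0.485, 0.351), 8.5°. The final overhead measurement of the pile disagreed: 5–7 mm off, about 1° different in angle, and an oversized outline. I put that down to the poor crop I used.
- **Module:** It touched down at the expected full depth, pressed with about 15 N, and its terminal spacing fits the seated height. Against the overhead camera's first fix of the stops it is within about 0.2 mm and 0.3°. The wrist camera views put it about 2–3 mm from the seat middle along x.
- **Bystanders:** Six showed no change in the overhead image. The parts bin was hidden there by the arm. In the scene view its colour centre shifted about 2 pixels, which I think is the gripper partly covering it, since the arm never came near it.
- **Not checked by eye:** I had used all 12 pictures before the module was released, so its final seating and the finished pile were checked by measurement only.

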